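Steer the laser spot onto the cross and switch the bed drive off

TASK

On the alignment unit in the drawer, turn the two knurled mirror screws one after the other until the red laser spot covers the centre of the black cross on the white tile. Then, with the spot left there, set the red-tipped forward-off-reverse toggle of the bed's motor upright, to its centre off position, so that the bed cannot drive away, and let go. Do not touch the mirror, and leave the measuring tools where they lie.

Things in the scene. Friction and masses are not known exactly. Their poses are not given: they have to be found in the camera images.
- unit: Alignment unit, fixed in the drawer (place and yaw vary): dark base plate 120 (x) x 310 (y) x 14 mm, origin on its underside, z up. In its own axes: grey laser and control box at y -155 to -85, x -3 to 53 mm, top at 84 mm; tile bed centred at (25, -30) mm; blue mirror bracket at y 97 to 138 mm, 115 mm wide, top at 112 mm. Only screws and toggle stand higher.
- screw_a_grip (a point): Screw A: brass knurled round head at (-45, 105, 138) mm on the unit. Point on its vertical axis, 10 mm above the head's underside. Head 22 mm in diameter, 18 mm high, on an 8 mm stem that rises 16 mm from the bracket's top. It swings the spot round screw B's axis, 0.104 rad per rad of screw, in the same sense: counterclockwise from above moves the spot to the unit's +x.
- screw_a (a joint): Angle of screw A, rad, positive counterclockwise seen from above, stops at -1.8 and 1.8. At the middle of the bed the spot moves about 14 mm sideways (unit's +x) per rad. Friction (0.03 N m) holds it where it is left.
- screw_b_grip (a point): Screw B: steel knurled round head, 70 mm from A, same size and height, at (25, 105, 138) mm on the unit: on the mirror's vertical axis, so the beam leaves from under it. It moves the spot along the line from this axis to the spot: counterclockwise from above brings it nearer, 14 mm per rad (distance is 135 mm with B at 0). The head turns slightly along with A.
- screw_b (a joint): Angle of screw B, rad, positive counterclockwise seen from above (spot nearer the mirror, unit's +y), stops at -1.8 and 1.8, 14 mm of spot travel per rad. Friction (0.03 N m) holds it where it is left.
- spot_centre (a point): Centre of the bright red laser spot, a disc of light 7 mm in diameter lying on the target bed (no solid thing; the laser stays on). It starts near the middle of the bed, between the tiles.
- cross_centre (a point): Centre of the black cross on the white target tile (22 mm square, 2 mm thick, fixed on the bed, cross lines 2.4 mm wide and 18 mm long). It lies in any one of the bed's four corners, 11 to 16 mm from the bed's centre in both x and y; the other three tiles (navy, ochre, green) are not the target.
- toggle (a joint): Angle of the bed motor's forward-off-reverse toggle on the grey box, rad: 0 upright (off), positive leaning to the unit's +x, stops at -0.42 and 0.42. Detents at +0.4 (forward, the start), 0 (off, narrow) and -0.4 (reverse); within 0.18 of upright it drops to the centre, beyond 0.22 to the outer ones. About 2 N at the tip moves it over.
- toggle_tip (a point): Middle of the toggle's red ball tip (10 mm in diameter, on a 7 mm steel stem), 33 mm from the pivot; leans at the start, moves with the toggle.
- toggle_pivot (a point): Pivot of the toggle, fixed on top of the grey box at (25, -120, 92) mm in the unit's frame, 8 mm above the box top (the collar round it is 20 mm wide at its foot). It swings along the unit's x. Upright, the tip stands 33 mm straight above this point.
- mirror: The round mirror in its cell, 54 mm in diameter, under the bracket's bar facing the laser (centre 74 mm above the unit's origin, all of it below 105 mm). It turns a little with screw A. Do not touch.
- micrometer: Blue-frame disc micrometer, loose on the drawer floor on the robot's left, 160 x 58 x 20 mm; origin on its underside. Bystander.
- loupe: Frosted glass loupe, loose, 42 mm in diameter, 25 mm high, on the robot's right; origin on its underside. Bystander.
- rule: Stainless pocket rule, loose, 150 x 19 x 1.6 mm, lying at the back left of the drawer; origin under its middle. Bystander.
- parallel_a: Ground steel parallel, loose, 125 x 10 x 20 mm, at the back right of the drawer; origin under its middle. Bystander.
- parallel_b: The second steel parallel, same size, behind the first. Bystander.

How it is judged:
On the way:
1. the spot covers the centre of the cross while the toggle is still at forward (horizontal distance between spot_centre and cross_centre below 0.0035 m and value of joint toggle above 0.25 rad), for 0.3 s.
At the end, for the whole second after the job is handed in: The toggle rests within 0.10 rad of upright (off) and the spot's centre is within 3.5 mm (the spot's radius) of the centre of the cross, horizontally (horizontal distance between spot_centre and cross_centre below 0.0035 m and value of joint toggle between -0.1 and 0.1 rad and velocity of joint toggle between -0.1 and 0.1 rad/s); the robot touches nothing.
It fails at once if the robot presses on the mirror (over 1 N) (contact force between any of the fingers, the arm and mirror above 1 N).
It fails at once if a measuring tool in the drawer is moved by more than 15 mm (distance of any of micrometer, loupe, rule, parallel_a, parallel_b from where it was at the start of the episode above 0.015 m).
It also fails if it takes over 43 s, if anything falls off the work surface, if the arm or the gripper's body presses on something with over 40 N, if the wrist force passes 120 N, or if a joint passes its speed limit or range.

ROBOT

A 6-joint arm with a two-finger parallel gripper is mounted at the origin on the work surface. World frame = base frame: x ahead of the robot, y to its left, z up, the work surface at z = 0. Lengths are in m, angles in rad, forces in N, time in s.
With the tool pointing down it reaches from about 0.35 to 0.975 m from the base axis. Payload 4.9 kg.
Tool frame: the origin (TCP) lies at the very end of the fingers, on their centre line; the grasp point (between the pads) lies 19 mm behind it; z points along the fingers, y is the line along which they close (so a half turn about z gives the same grasp; the last joint's range is limited). The gripper opens to 85 mm and grips with 20 to 120 N. Pads are 22 mm wide; open, the fingers measure 114 mm over their backs; the gripper's body (76 mm by 85 mm) begins 54 mm behind the grasp point. The pads swing forward as they close: fully open they stand 13 mm farther back than shut.
Start: joints at [1.038, 0.053, 1.613, -0, 1.476, -0.119], TCP at [0.251, 0.572, 0.231] pointing down, gripper open.
Joint ranges: [-3.01, 3.01], [-1.01, 2.22], [0.06, 2.58], [-1.02, 4.17], [0.09, 2.62], [-3.14, 3.14]. Speed limits (rad/s): [2.57, 2.57, 3.14, 3.14, 3.14, 3.14].

INTERFACE

Orientations are given as a rotation vector (axis times angle).
In Python, from station import ctrl, imaging gives the robot as it stands.
- The arm moves only by the tool play_rows, never from a script. Its argument "series" is a list of rows, each a list of 3 entries, a list of its own where there are three numbers: the opening, from 0 (shut) to 1 (fully open), then the shift along the tool's x, y, z each as a share of 0.05 m, from -1 to 1, then the turn, a rotation vector about the tool's x, y, z each as a share of 8 degrees, from -1 to 1. In form: [[grip, [dx, dy, dz], [ax, ay, az]], ...]. A call has 1 to 8 rows; each row shifts and turns the commanded pose from where the row before left it, along the tool's axes as they then stand; what a row does not reach is not made up. A row lasts 1/8 s, in which the tool goes at most 62.5 mm and 10.7 degrees, less where a joint would pass 70% of its speed; a pose out of reach is approached as far as the arm can. A call with a number of a shift or a turn outside -1 to 1 is refused whole. A call with a gripper value outside its range is refused whole. The fingers move at their own pace and stop on an object; "force" is the grip in N (left out, the last holds). Time passes only in rows, so rows that do not move let the fingers close. It gives the time, the measured TCP pose, the force, the opening and the grip force at its end, in the units of the state.
- ctrl.get_obs(): the state, without advancing time (a new reading comes with each control period).
- imaging.get_image(name): name is "scene" or "top" or "wrist"; returns a dict with "color" (384x512x3 uint8, blue, green, red), "fx", "fy", "cx", "cy" (pixels), "extrinsics" (4x4, takes a point from world to camera coordinates); the wrist camera has in their place "hand_eye" (4x4, takes a point from camera to tool coordinates, whose origin is the TCP and whose axes are the flange's). Camera axes: x right, y down, z forward; pixel columns grow to the right and rows downward; lengths in m; the calibration is good to about 2 mm. A picture is of the moment at which its call begins: read the wrist's pose just before it. There is no depth.
- ctrl.finish_job(): hands the job in; it is judged then, once.
The state is a dict: "t": time; "q": joint angles; "dq": joint speeds; "effort": joint torques, N m; "tool_pos": TCP position; "tool_rot": TCP orientation; "contact_force": force on the tool from outside, world axes, zero at the start; "wrist_torque": the same for the moment, N m; "opening": finger opening in m; "grip_force": force on a finger pad.
Only numpy, scipy, OpenCV 4.12 (cv2) and the standard library are available. Lean on these libraries where they do the work, as an engineer would, in place of code of your own. Each camera call takes 0.05 s, during which the arm holds its last target. There are 200 camera calls.

## Working session

There is one attempt and no reset: what is moved stays moved. The work goes in short steps, Python scripts to look and compute and a tool call to move; the robot and the scene stay as the last step left them, time stands still between calls to the robot, and variables do not carry over. Pictures are saved under pics/ and viewed, at most 10 in all, crops included, and the job is handed in when it is done.

Besides the shell and the picture viewer there is one more tool, called after "Emit:" as a command line: name --argument value ..., lists and objects as JSON in quotes. play_rows: Moves the arm, as the interface text tells. Shift numbers are shares of 0.05 m and turn numbers shares of 8 degrees, none past 1 either way. Its arguments: {"type":"object","properties":{"series":{"type":"array"},"force":{"type":"number"}},"required":["series"]}

```bash
mkdir -p pics; ls; python3 - <<'E'
from station import ctrl, imaging
import cv2,numpy as np,pickle
o=ctrl.get_obs(); print(o)
d={}
for n in("scene","top","wrist"):
    d[n]=imaging.get_image(n); cv2.imwrite(f"pics/{n}0.png",d[n]["color"])
    print(n,{k:np.round(v,4).tolist() for k,v in d[n].items() if k!="color"})
pickle.dump((o,d),open("s0.pkl","wb"))
cv2.imwrite("pics/both0.png",cv2.resize(np.hstack([d["scene"]["color"],d["top"]["color"]]),(800,300)))
E
```

```text
pics
{'t': 0.0, 'q': array([ 1.03801751e+00,  5.33756327e-02,  1.61428063e+00, -1.01371206e-05,
        1.47601802e+00, -1.18981393e-01]), 'dq': array([-0.00214994, -0.00081047,  0.0009103 ,  0.00055077,  0.00168444,
        0.00076276]), 'effort': array([ 6.75354386e-04, -3.93685591e+01, -3.70174205e+01, -5.75154695e-05,
        7.11604502e-03,  9.04039979e-06]), 'tool_pos': array([0.25097871, 0.57171375, 0.23005938]), 'tool_rot': array([-0.64522728, -3.07394694,  0.00310214]), 'contact_force': array([-0.51449785,  0.160268  , -0.10442093]), 'wrist_torque': array([-0.0337419 , -0.01543839, -0.00707841]), 'grip_force': 0.0, 'opening': 0.08552882879587374}
scene {'fx': 425.8495, 'fy': 425.8495, 'cx': 259.5578, 'cy': 197.3642, 'extrinsics': [[0.6361, 0.7715, 0.0133, -0.3796], [0.6578, -0.5332, -0.5319, -0.3624], [-0.4033, 0.3471, -0.8467, 1.3149], [0.0, 0.0, 0.0, 1.0]]}
top {'fx': 461.8709, 'fy': 461.8709, 'cx': 261.3765, 'cy': 192.0375, 'extrinsics': [[0.0265, -0.9996, 0.0005, -0.0191], [-0.9866, -0.0263, -0.1608, 0.629], [0.1607, 0.0038, -0.987, 1.2285], [0.0, 0.0, 0.0, 1.0]]}
wrist {'fx': 329.3595, 'fy': 329.3595, 'cx': 250.2215, 'cy': 195.7428, 'hand_eye': [[0.0, -0.9493, -0.3143, 0.0799], [1.0, -0.0, 0.0001, -0.0001], [-0.0001, -0.3143, 0.9493, -0.1423], [0.0, 0.0, 0.0, 1.0]]}
```

View pics/top0.png

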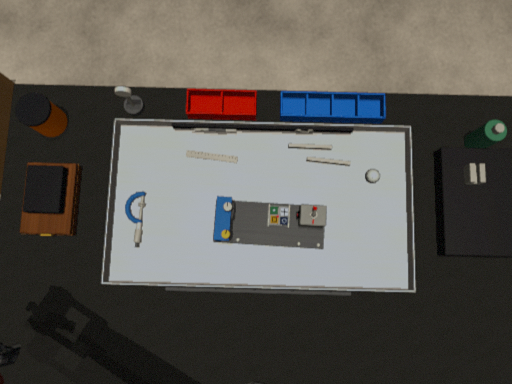

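View pics/scene0.png

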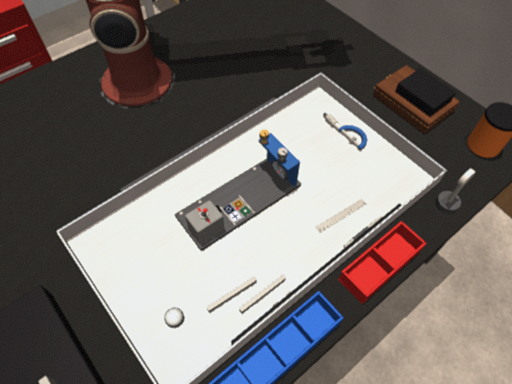

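Top view: the unit lies with its bracket to the left (brass A ≈ (226,234), steel B ≈ (227,207)), bed ≈ (279,215) and red toggle ≈ (314,210). So unit +x is roughly world +x. Next I enlarge both views and triangulate.

```bash
cat > h.py <<'E'
import numpy as np,cv2,pickle
from scipy.spatial.transform import Rotation as R
def ray(im,uv,obs=None):
    d=np.array([(uv[0]-im["cx"])/im["fx"],(uv[1]-im["cy"])/im["fy"],1.])
    if "extrinsics" in im: T=np.linalg.inv(im["extrinsics"])
    else:
        W=np.eye(4);W[:3,:3]=R.from_rotvec(obs["tool_rot"]).as_matrix();W[:3,3]=obs["tool_pos"];T=W@im["hand_eye"]
    d=T[:3,:3]@d
    return T[:3,3],d/np.linalg.norm(d)
def onplane(im,uv,z,obs=None):
    c,d=ray(im,uv,obs); return c+d*(z-c[2])/d[2]
def tri(r):
    A=np.zeros((3,3));b=np.zeros(3)
    for c,d in r:
        P=np.eye(3)-np.outer(d,d);A+=P;b+=P@c
    p=np.linalg.solve(A,b); return p,[float(np.linalg.norm((np.eye(3)-np.outer(d,d))@(p-c))) for c,d in r]
def blobs(img,lo,hi,amin=3):
    m=cv2.inRange(cv2.cvtColor(img,cv2.COLOR_BGR2HSV),np.array(lo),np.array(hi))
    n,l,s,c=cv2.connectedComponentsWithStats(m)
    return [(np.round(c[i],1).tolist(),s[i].tolist()) for i in range(1,n) if s[i][4]>=amin]
E
python3 - <<'E'
from h import *
o,d=pickle.load(open("s0.pkl","rb"))
t=d["top"]["color"][190:255,205:335]; s=d["scene"]["color"][125:255,165:310]
a=cv2.resize(t,None,fx=6,fy=6,interpolation=cv2.INTER_CUBIC)
cv2.imwrite("pics/c1.png",a)
cv2.imwrite("pics/c2.png",cv2.resize(s,None,fx=4.5,fy=4.5,interpolation=cv2.INTER_CUBIC))
for n,(x0,y0,x1,y1) in {"top":(205,190,335,255),"scene":(165,125,310,255)}.items():
    im=np.zeros_like(d[n]["color"]);im[y0:y1,x0:x1]=d[n]["color"][y0:y1,x0:x1]
    print(n,"red",blobs(im,(0,150,90),(6,255,255)),blobs(im,(172,150,90),(180,255,255)))
    print("brass",blobs(im,(12,100,90),(30,255,255)));print("blue",blobs(im,(100,150,50),(118,255,255),20))
E
```

```text
top red [([314.5, 208.0], [313, 207, 4, 3, 12]), ([313.0, 221.0], [313, 220, 1, 3, 3])] []
brass [([273.6, 219.3], [270, 215, 8, 9, 50]), ([225.4, 233.8], [222, 230, 8, 9, 56])]
blue [([221.5, 217.9], [214, 197, 18, 44, 480])]
scene red [([236.8, 207.5], [236, 207, 3, 2, 4]), ([198.8, 209.2], [198, 208, 3, 3, 5]), ([204.8, 210.1], [204, 209, 3, 4, 9]), ([207.8, 220.2], [207, 219, 3, 3, 5])] []
brass [([263.7, 133.0], [260, 130, 9, 7, 49]), ([263.9, 141.5], [261, 140, 6, 4, 15]), ([238.0, 203.4], [233, 200, 11, 8, 58])]
blue [([272.3, 147.7], [264, 134, 19, 28, 248]), ([291.1, 167.5], [281, 152, 18, 33, 297])]
```

View pics/c1.png

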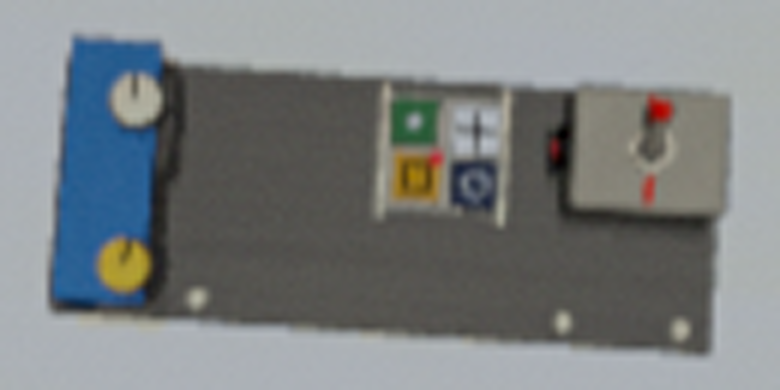

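View pics/c2.png

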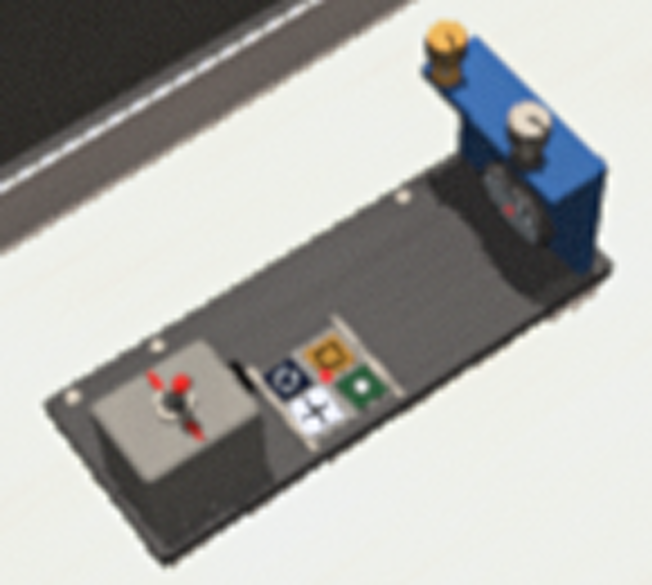

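Crops: white cross tile at c1 (477,128) is the unit's +x,-y corner, the spot at (435,157), heads A (124,264) and B (136,99), toggle tip (660,108) leaning +x. Triangulating.

```bash
python3 - <<'E'
from h import *
o,d=pickle.load(open("s0.pkl","rb"))
T=lambda u,v:(205+(u+.5)/6-.5,190+(v+.5)/6-.5); S=lambda u,v:(165+(u+.5)/4.5-.5,125+(v+.5)/4.5-.5)
P={"A":(T(124,264),S(447,38)),"B":(T(136,99),S(530,120)),"tip":(T(660,108),S(182,383)),"spot":(T(435,157),S(326,376)),"cross":(T(477,128),S(315,410))}
for k,(a,b) in P.items():
    p,e=tri([ray(d["top"],a),ray(d["scene"],b)]);P[k]=p;print(k,p.round(4),np.round(e,4))
v=P["B"]-P["A"];print(np.linalg.norm(v), "yaw",np.degrees(np.arctan2(v[1],v[0])))
# yaw of plate by its long front edge c1 (52,310)-(710,352) , z~floor
z=P["A"][2]-.146
e0,e1=[onplane(d["top"],T(*q),z+.014) for q in((185,66),(570,88))];print("edge yaw",np.degrees(np.arctan2(*(e0-e1)[[1,0]]))-90)
e0,e1=[onplane(d["top"],T(*q),z+.014) for q in((52,310),(710,352))];print("edge yaw",np.degrees(np.arctan2(*(e0-e1)[[1,0]]))-90)
print("floor z",z)
M=R.from_rotvec(o["tool_rot"]).as_matrix();print(M.round(3))
E
```

```text
A [0.5053 0.0859 0.1462] [0.0004 0.0004]
B [0.5752 0.0834 0.1472] [0.0003 0.0003]
tip [ 0.5798 -0.1415  0.127 ] [0. 0.]
spot [ 0.5679 -0.0484  0.0193] [0.0002 0.0002]
cross [ 0.582  -0.0674  0.0218] [0.0002 0.0002]
0.06994099678355571 yaw -2.05678166047025
edge yaw -1.7763435226072488
edge yaw -2.11060546468471
floor z 0.00016696262455415112
[[-0.916  0.402 -0.001]
 [ 0.402  0.916 -0.002]
 [ 0.    -0.002 -1.   ]]
```

Checks: A–B is 69.9 mm (70 given), head tops are at 0.146, floor z ≈ 0, yaw ≈ -2.0°, and the toggle tip agrees with its pivot. Needed is about A +0.96 rad and B -1.36 rad. Moving above A.

Emit:
play_rows --series '[[0.47,[-0.9,-0.72,0],[0,0,0]],[0.47,[-0.9,-0.72,0],[0,0,0]],[0.47,[-0.9,-0.72,0],[0,0,0]],[0.47,[-0.9,-0.72,0],[0,0,0]],[0.47,[-0.9,-0.72,0],[0,0,0]],[0.47,[-0.9,-0.72,0],[0,0,0]],[0.47,[-0.9,-0.72,0],[0,0,0]],[0.47,[-0.9,-0.72,0],[0,0,0]]]' --force 30

```text
t: 1.15
tool_pos: [0.4655, 0.162, 0.2311]
tool_rot: [0.645, 3.074, 0.0]
contact_force: [1.9, 1.3, 0.5]
opening: 0.0401
grip_force: 0.0
```

Emit:
play_rows --series '[[0.47,[-0.6,-0.5,0],[0,0,0]],[0.47,[-0.6,-0.5,0],[0,0,0]],[0.47,[0,0,0],[0,0,0]],[0.47,[0,0,0],[0,0,0]]]'

```text
t: 1.65
tool_pos: [0.4996, 0.0942, 0.231]
tool_rot: [-0.645, -3.074, -0.0]
contact_force: [0.1, 0.6, -0.2]
opening: 0.0399
grip_force: 0.0
```

```bash
cat >> h.py <<'E'
def unit_to_world(p,O=(0.5466,-0.0206),yaw=-2.0):
    c,s=np.cos(np.radians(yaw)),np.sin(np.radians(yaw)); p=np.asarray(p,float)
    return np.array([O[0]+c*p[0]-s*p[1],O[1]+s*p[0]+c*p[1],p[2]])
def project(im,p,obs=None):
    if "extrinsics" in im: T=np.array(im["extrinsics"])
    else:
        W=np.eye(4);W[:3,:3]=R.from_rotvec(obs["tool_rot"]).as_matrix();W[:3,3]=obs["tool_pos"];T=np.linalg.inv(W@im["hand_eye"])
    q=T[:3,:3]@p+T[:3,3]; return np.array([im["fx"]*q[0]/q[2]+im["cx"],im["fy"]*q[1]/q[2]+im["cy"]])
E
python3 - <<'E'
from h import *
from station import ctrl,imaging
o=ctrl.get_obs();w=imaging.get_image("wrist");pickle.dump((o,w),open("s1.pkl","wb"))
print(o["tool_pos"],o["tool_rot"],o["opening"])
for k,p in {"A":(-.045,.105,.146),"B":(.025,.105,.146),"bed":(.025,-.03,.02),"cross":(.0371,-.0455,.022),"tip":(.0379,-.12,.122)}.items():
    print(k,project(w,unit_to_world(p),o).round(1))
cv2.imwrite("pics/w1.png",w["color"])
E
```

```text
[0.49959501 0.09420029 0.23099049] [-6.45339216e-01 -3.07373809e+00 -3.99231550e-04] 0.039852597067744654
A [243.1 212.8]
B [276.  288.5]
bed [163.8 263.6]
cross [156.4 276.8]
tip [ 59.2 359.4]
```

View pics/w1.png

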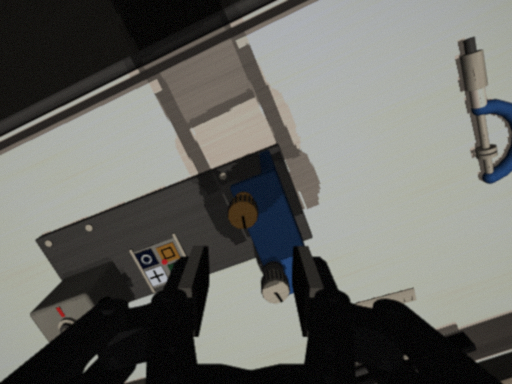

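Wrist view: A ≈ (243,210), B ≈ (275,288), the white cross ≈ (156,275), and the spot ≈ (166,262), all within 2 px of my prediction. Refining numbers, then descending.

```bash
cat >> h.py <<'E'
def measure(w,o,guess=(.0371,-.0455,.022),zs=.021,v=True):
    g=project(w,unit_to_world(guess),o); im=w["color"]; x,y=int(g[0]),int(g[1])
    hsv=cv2.cvtColor(im,cv2.COLOR_BGR2HSV)
    win=np.zeros(im.shape[:2],np.uint8); cv2.circle(win,(x,y),45,255,-1)
    red=((hsv[...,0]<8)|(hsv[...,0]>172))&(hsv[...,1]>140)&(hsv[...,2]>140)&(win>0)
    n,l,s,c=cv2.connectedComponentsWithStats(red.astype(np.uint8)); R_=[(c[i],s[i][4]) for i in range(1,n) if s[i][4]>3]
    wh=((hsv[...,1]<60)&(hsv[...,2]>150)&(win>0)).astype(np.uint8)
    wh=cv2.morphologyEx(wh|red.astype(np.uint8)*0,cv2.MORPH_CLOSE,np.ones((5,5),np.uint8))
    n,l,s,c=cv2.connectedComponentsWithStats(wh); W_=[(c[i],s[i].tolist()) for i in range(1,n) if s[i][4]>60]
    if v: print("guess",g.round(1),"red",R_,"white",W_)
    return R_,W_
def to_unit(p,O=(0.5466,-0.0206),yaw=-2.0):
    a=np.radians(yaw);d=np.asarray(p)[:2]-O; return np.array([np.cos(a)*d[0]+np.sin(a)*d[1],-np.sin(a)*d[0]+np.cos(a)*d[1]])
def need(spot,cross):
    s,c=[to_unit(p)-(.025,.105) for p in(spot,cross)]
    return (np.arctan2(c[0],-c[1])-np.arctan2(s[0],-s[1]))/.104, -(np.hypot(*c)-np.hypot(*s))/.014
E
python3 - <<'E'
from h import *
o,w=pickle.load(open("s1.pkl","rb"))
r,W=measure(w,o)
for q in r: print("spot",to_unit(onplane(w,q[0],.021,o)).round(4))
for q in W: print("cross",to_unit(onplane(w,q[0],.022,o)).round(4))
if r and W: print(need(onplane(w,r[0][0],.021,o),onplane(w,W[0][0],.022,o)))
print(blobs(w["color"],(8,100,40),(25,255,255),40))
x=w["color"][235:300,120:195];cv2.imwrite("pics/w1c.png",cv2.resize(x,None,fx=8,fy=8,interpolation=cv2.INTER_CUBIC))
M=R.from_rotvec(o["tool_rot"]).as_matrix();print("to A in tool mm",M.T@(np.array([.5053,.0859,.121])-o["tool_pos"])*1e3)
E
```

```text
guess [156.4 276.8] red [(array([164.25, 261.55]), np.int32(20))] white [(array([156.36123348, 275.66519824]), [146, 267, 21, 19, 227]), (array([140.392, 301.336]), [129, 295, 23, 12, 125])]
spot [ 0.0222 -0.0277]
cross [ 0.0357 -0.0449]
cross [ 0.0614 -0.0802]
(np.float64(0.8869667646596999), np.float64(-1.2491994416820962))
[([242.0, 212.6], [228, 192, 29, 37, 673]), ([168.0, 251.9], [156, 242, 25, 20, 297])]
to A in tool mm [ -8.65760141  -5.31340116 109.98255636]
```

View pics/w1c.png

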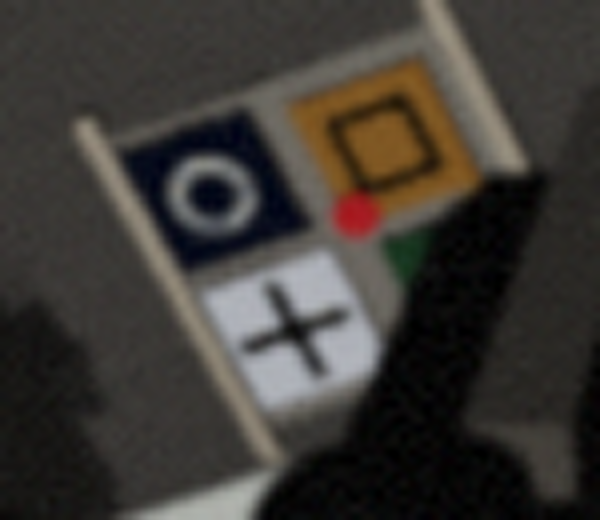

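Crop: the spot at (358,216) and the cross at (296,331) confirm the masks. So A needs ≈ +0.9 rad and B ≈ -1.3 rad. Descending on A.

Emit:
play_rows --series '[[0.47,[-0.17,-0.11,0.2],[0,0,0]],[0.47,[0,0,0.7],[0,0,0]],[0.47,[0,0,0.7],[0,0,0]],[0.47,[0,0,0.4],[0,0,0]],[0.47,[0,0,0.2],[0,0,0]],[0.47,[0,0,0],[0,0,0]],[0.47,[0,0,0],[0,0,0]]]'

```text
t: 2.58
tool_pos: [0.5065, 0.0855, 0.1228]
tool_rot: [0.645, 3.072, 0.001]
contact_force: [0.1, 1.2, -0.0]
opening: 0.04
grip_force: 0.0
```

Emit:
play_rows --series '[[0.2,[0,0,0],[0,0,0]],[0.2,[0,0,0],[0,0,0]],[0.2,[0,0,0],[0,0,0]],[0.2,[0,0,0],[0,0,0]]]'

```text
t: 3.08
tool_pos: [0.5061, 0.0849, 0.1228]
tool_rot: [0.645, 3.073, -0.002]
contact_force: [-3.1, -3.6, 5.4]
opening: 0.0209
grip_force: 29.5
```

Gripped (21 mm opening, 29 N). Turning A counterclockwise by 53°.

Emit:
play_rows --series '[[0.2,[0,-0.01,0],[0,0,-0.95]],[0.2,[0,0,0],[0,0,-0.95]],[0.2,[0,0,0],[0,0,-0.95]],[0.2,[0,0,0],[0,0,-0.95]],[0.2,[0,0,0],[0,0,-0.95]],[0.2,[0,0,0],[0,0,-0.95]],[0.2,[0,0,0],[0,0,-0.95]],[0.2,[0,0,0],[0,0,0]]]'

```text
t: 4.08
tool_pos: [0.5061, 0.086, 0.1228]
tool_rot: [-0.8, 3.035, 0.003]
contact_force: [-0.7, 1.9, 4.7]
opening: 0.0213
grip_force: 29.5
```

Emit:
play_rows --series '[[0.2,[0,0,0],[0,0,0]]]'

```text
t: 4.2
tool_pos: [0.5061, 0.086, 0.1228]
tool_rot: [-0.799, 3.036, 0.003]
contact_force: [-1.4, 2.6, 5.7]
opening: 0.0209
grip_force: 29.5
```

```bash
cat > m.py <<'E'
from h import *
from station import ctrl,imaging
import sys
n=sys.argv[1]
o=ctrl.get_obs();w=imaging.get_image("wrist");t=imaging.get_image("top");pickle.dump((o,w,t),open(n+".pkl","wb"))
cv2.imwrite(f"pics/{n}.png",w["color"])
M=R.from_rotvec(o["tool_rot"]).as_matrix()
print("t",o["t"],o["tool_pos"].round(4),"yaw",np.degrees(np.arctan2(M[1,0],M[0,0])).round(1),"q6",o["q"][5].round(2),"F",o["contact_force"].round(1),"tq",o["wrist_torque"].round(2),o["opening"],o["grip_force"])
for nm,im,ob in(("wrist",w,o),("top",t,None)):
    r,W=measure(im,ob,v=False)
    S=[(to_unit(onplane(im,q[0],.021,ob)).round(4).tolist(),int(q[1])) for q in r]
    C=[(to_unit(onplane(im,q[0],.022,ob)).round(4).tolist(),q[1]) for q in W]
    print(nm,"guess px",project(im,unit_to_world((.036,-.045,.022)),ob).round(1),"spot",S,"white",C)
E
python3 m.py a1
```

```text
t 4.2 [0.5061 0.086  0.1228] yaw -150.5 q6 -2.06 F [-1.4  2.6  5.7] tq [0.38 0.29 0.01] 0.0209424879146979 29.537452161312103
wrist guess px [ 29.5 182.7] spot [([0.0342, -0.028], 62)] white [([0.0491, -0.0455], [0, 138, 53, 91, 2022]), ([0.0097, -0.0457], [33, 146, 15, 16, 66])]
top guess px [283.8 211.2] spot [([0.0513, -0.1313], 11), ([0.0128, -0.1276], 4)] white [([0.0997, -0.0466], [241, 165, 89, 64, 2772]), ([-0.071, -0.0459], [256, 242, 53, 14, 334])]
```

Spot swung about 12 mm to +x as expected. Now release, rise and go to B; A can be trimmed later with a better-centred view.

Emit:
play_rows --series '[[0.47,[0,0,0],[0,0,0]],[0.47,[0,0,0],[0,0,0]],[0.47,[0,0,-0.5],[0,0,0]],[0.47,[0,0,-0.8],[0,0,0]],[0.47,[-0.61,0.35,-0.3],[0,0,-0.5]],[0.47,[-0.61,0.35,0],[0,0,-0.5]],[0.47,[0,0,0],[0,0,0]],[0.47,[0,0,0],[0,0,0]]]'

```text
t: 5.3
tool_pos: [0.5385, 0.1462, 0.2005]
tool_rot: [1.008, -2.974, 0.0]
contact_force: [0.4, 0.1, 1.3]
opening: 0.0399
grip_force: 0.0
```

```bash
python3 m.py b0; python3 - <<'E'
from h import *
o,w,t=pickle.load(open("b0.pkl","rb"))
M=R.from_rotvec(o["tool_rot"]).as_matrix();print("to B in tool mm",M.T@(np.array([.5752,.0834,.1225])-o["tool_pos"])*1e3, project(w,np.array([.5752,.0834,.146]),o))
E
```

```text
t 5.3 [0.5385 0.1462 0.2005] yaw -142.5 q6 -2.09 F [0.4 0.1 1.3] tq [ 0.01 -0.03  0.01] 0.03992093438689661 0.0
wrist guess px [37.  69.2] spot [([0.0348, -0.0279], 36)] white [([0.0361, -0.0451], [22, 53, 31, 34, 521]), ([0.0678, -0.0453], [0, 71, 54, 44, 1112])]
top guess px [283.8 211.2] spot [([0.0513, -0.1313], 11), ([0.0128, -0.1276], 4)] white [([0.0983, -0.0467], [241, 165, 89, 64, 2823]), ([-0.0709, -0.0458], [256, 242, 53, 14, 337])]
to B in tool mm [  8.94615986 -72.23116575  77.99205203] [137.6709393  205.01844503]
```

View pics/b0.png

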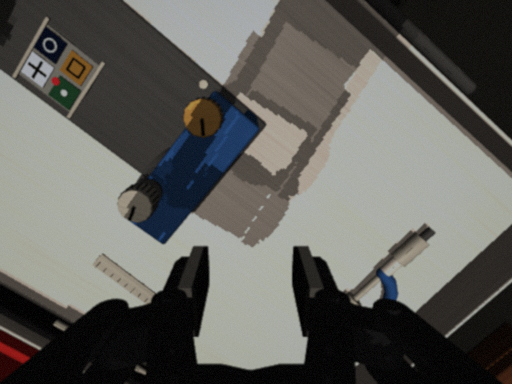

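View: cross ≈ (38,69), spot ≈ (55,82), B ≈ (137,203), as predicted. I had the sideways sign wrong, but nothing was touched. In this view, A's angle is already right (0.0737 against 0.0739), and B needs ≈ -1.23 rad (70.6° clockwise). Going to B.

Emit:
play_rows --series '[[0.47,[0.09,-0.72,0],[0,0,0]],[0.47,[0.09,-0.72,0],[0,0,0]],[0.47,[0,0,0.2],[0,0,0]],[0.47,[0,0,0],[0,0,0]],[0.47,[0,0,0],[0,0,0]]]'

```text
t: 6.02
tool_pos: [0.5751, 0.0845, 0.191]
tool_rot: [1.01, -2.974, -0.001]
contact_force: [-0.6, -0.3, 0.6]
opening: 0.0401
grip_force: 0.0
```

```bash
python3 - <<'E'
from h import *
from station import ctrl,imaging
o=ctrl.get_obs();w=imaging.get_image("wrist")
M=R.from_rotvec(o["tool_rot"]).as_matrix();print(o["tool_pos"],"to B in tool mm",M.T@(np.array([.5752,.0834,.1225])-o["tool_pos"])*1e3, project(w,np.array([.5752,.0834,.146]),o))
r,W=measure(w,o)
E
```

```text
[0.57506385 0.08454516 0.19101727] to B in tool mm [ 0.55939957 -1.02988791 68.51695501] [249.69404531 223.13599514]
guess [111.   79.1] red [(array([129.24390244,  90.        ]), np.int32(41))] white [(array([109.54821664,  74.667107  ]), [88, 35, 40, 61, 757]), (array([ 91.42539159, 104.25556472]), [66, 75, 62, 50, 1213])]
```

Emit:
play_rows --series '[[0.47,[0.01,-0.02,0.4],[0,0,0]],[0.47,[0,0,0.6],[0,0,0]],[0.47,[0,0,0.36],[0,0,0]],[0.47,[0,0,0],[0,0,0]],[0.2,[0,0,0],[0,0,0]],[0.2,[0,0,0],[0,0,0]],[0.2,[0,0,0],[0,0,0]],[0.2,[0,0,0],[0,0,0]]]'

```text
t: 7.08
tool_pos: [0.5761, 0.0835, 0.1243]
tool_rot: [-1.01, 2.974, 0.001]
contact_force: [-3.3, 3.9, 3.0]
opening: 0.0208
grip_force: 29.8
```

Gripped. Turning B clockwise by 70.6°.

Emit:
play_rows --series '[[0.2,[0,0.01,0],[0,0,0.98]],[0.2,[0,0,0],[0,0,0.98]],[0.2,[0,0,0],[0,0,0.98]],[0.2,[0,0,0],[0,0,0.98]],[0.2,[0,0,0],[0,0,0.98]],[0.2,[0,0,0],[0,0,0.98]],[0.2,[0,0,0],[0,0,0.98]],[0.2,[0,0,0],[0,0,0.98]]]'

```text
t: 8.07
tool_pos: [0.5763, 0.082, 0.1243]
tool_rot: [0.692, 3.062, -0.004]
contact_force: [-2.5, -2.8, 3.4]
opening: 0.0205
grip_force: 29.9
```

Emit:
play_rows --series '[[0.2,[0,0,0],[0,0,0.98]],[0.2,[0,0,0],[0,0,0]],[0.2,[0,0,0],[0,0,0]]]'

```text
t: 8.45
tool_pos: [0.5762, 0.0819, 0.1243]
tool_rot: [0.89, 3.011, -0.004]
contact_force: [-1.9, -4.5, 4.8]
opening: 0.0211
grip_force: 30.1
```

```bash
python3 m.py b1; python3 - <<'E'
from h import *
o,w,t=pickle.load(open("b1.pkl","rb"))
g=project(w,unit_to_world((.036,-.045,.022)),o).astype(int);print(g)
x=w["color"][max(0,g[1]-45):g[1]+45,max(0,g[0]-45):g[0]+45];cv2.imwrite("pics/b1c.png",cv2.resize(x,None,fx=6,fy=6,interpolation=cv2.INTER_CUBIC))
E
```

```text
t 8.45 [0.5762 0.0819 0.1243] yaw 147.1 q6 -0.98 F [-1.9 -4.5  4.8] tq [-0.79  0.52 -0.02] 0.02106584349583128 30.055356323719025
wrist guess px [108.8 287.5] spot [([0.0359, -0.0448], 40)] white [([0.0343, -0.0479], [71, 264, 56, 47, 707])]
top guess px [283.8 211.2] spot [([0.0513, -0.1313], 11), ([0.0128, -0.1276], 4)] white [([0.0997, -0.0539], [251, 165, 79, 64, 2637]), ([-0.0709, -0.0458], [256, 242, 53, 14, 336])]
[108 287]
```

View pics/b1c.png

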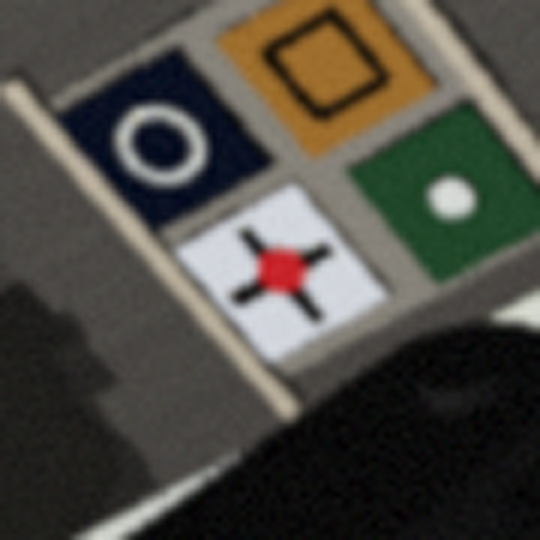

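The crop shows the red spot at (281,270), on the crossing of the black lines: centred, with the toggle still at forward. Release B, rise and turn to line the fingers up with the toggle's swing.

Emit:
play_rows --series '[[0.47,[0,0,0],[0,0,0]],[0.47,[0,0,0],[0,0,0]],[0.47,[0,0,-0.4],[0,0,0]],[0.47,[0,0,-0.8],[0,0,0]],[0.62,[0,0,-0.6],[0,0,0.9]],[0.62,[0,0,0],[0,0,0.95]],[0.62,[0,0,0],[0,0,0.95]],[0.62,[0,0,0],[0,0,0.95]]]'

```text
t: 9.55
tool_pos: [0.5761, 0.0835, 0.2152]
tool_rot: [1.647, 2.673, 0.002]
contact_force: [0.4, 0.3, 0.1]
opening: 0.053
grip_force: 0.0
```

Emit:
play_rows --series '[[0.62,[-0.2,0,0],[0,0,0.95]],[0.62,[-0.6,0,0],[0,0,0.95]],[0.62,[-0.9,0,0],[0,0,0.95]],[0.62,[-0.9,0,0],[0,0,0.78]],[0.62,[-0.8,0,0],[0,0,0]],[0.62,[-0.5,0,0],[0,0,0]],[0.62,[0,0,0],[0,0,0]],[0.62,[0,0,0],[0,0,0]]]'

```text
t: 10.55
tool_pos: [0.6004, -0.1071, 0.2142]
tool_rot: [2.261, 2.18, 0.002]
contact_force: [-0.1, 0.4, -0.1]
opening: 0.0529
grip_force: 0.0
```

```bash
python3 m.py t0; python3 - <<'E'
from h import *
o,w,t=pickle.load(open("t0.pkl","rb"))
M=R.from_rotvec(o["tool_rot"]).as_matrix();p=unit_to_world((.025,-.12,.111));print("pivot w",p,"to in tool mm",M.T@(p-o["tool_pos"])*1e3,o["opening"])
print("tip px",project(w,unit_to_world((.0379,-.12,.1224)),o),"red",blobs(w["color"],(0,150,90),(6,255,255)),blobs(w["color"],(172,150,90),(180,255,255)))
E
```

```text
t 10.55 [ 0.6004 -0.1071  0.2142] yaw 87.9 q6 -0.26 F [-0.1  0.4 -0.1] tq [-0.02  0.04 -0.03] 0.05289875995860344 0.0
wrist guess px [228.4 129.7] spot [([0.0361, -0.0451], 28)] white [([0.0644, -0.0147], [253, 92, 12, 11, 65]), ([0.0639, -0.0412], [254, 119, 10, 19, 81]), ([0.037, -0.0451], [219, 120, 22, 21, 409])]
top guess px [283.8 211.2] spot [] white [([0.1024, 0.0176], [241, 166, 42, 56, 1024]), ([0.0698, -0.1581], [319, 196, 10, 16, 81])]
pivot w [ 0.56739683 -0.14139939  0.111     ] to in tool mm [-35.46953778 -31.83793352 103.1429078 ] 0.05289875995860344
tip px [225.18593961 242.12605048] red [([211.5, 176.5], [209, 176, 6, 2, 6]), ([189.3, 226.9], [186, 225, 9, 4, 21])] [([228.7, 129.5], [225, 126, 8, 7, 30]), ([212.7, 177.2], [210, 176, 6, 3, 12])]
```

View pics/t0.png

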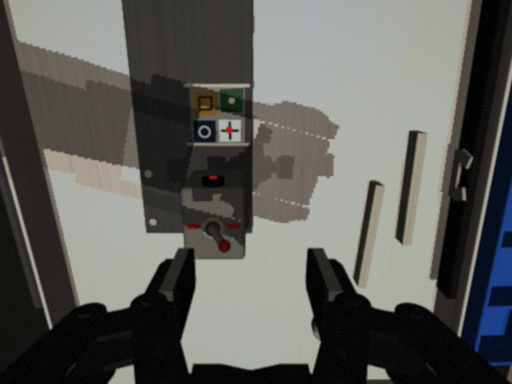

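View: spot at (229,130) on the cross (within 1 mm after release), toggle tip ≈ (224,245) against a predicted (225,242). Moving over the toggle's pivot, then straddling it.

Emit:
play_rows --series '[[0.62,[-0.36,-0.32,0],[0,0,0]],[0.62,[-0.36,-0.32,0],[0,0,0]],[0.62,[0,0,0.4],[0,0,0]],[0.62,[0,0,0.4],[0,0,0]],[0.62,[0,0,0],[0,0,0]],[0.62,[0,0,0],[0,0,0]]]'

```text
t: 11.4
tool_pos: [0.5669, -0.1422, 0.1729]
tool_rot: [-2.261, -2.18, 0.0]
contact_force: [0.0, 0.5, 1.1]
opening: 0.0528
grip_force: 0.0
```

```bash
python3 - <<'E'
from h import *
from station import ctrl
o=ctrl.get_obs()
M=R.from_rotvec(o["tool_rot"]).as_matrix();p=unit_to_world((.025,-.12,.111));print(o["tool_pos"],"to in tool mm",M.T@(p-o["tool_pos"])*1e3,o["opening"])
E
```

```text
[ 0.5668911  -0.1421561   0.17287816] to in tool mm [ 0.75496058  0.52048545 61.87805975] 0.05283545856663102
```

Emit:
play_rows --series '[[0.62,[0.01,0.01,0.5],[0,0,0]],[0.62,[0,0,0.5],[0,0,0]],[0.62,[0,0,0.24],[0,0,0]],[0.62,[0,0,0],[0,0,0]],[0.62,[0,0,0],[0,0,0]]]' --force 20

```text
t: 12.02
tool_pos: [0.5682, -0.1424, 0.1127]
tool_rot: [2.26, 2.179, 0.001]
contact_force: [-0.4, 0.7, 0.6]
opening: 0.053
grip_force: 0.0
```

Emit:
play_rows --series '[[0.4,[0,0,0],[0,0,0]],[0.25,[0,0,0],[0,0,0]],[0.14,[0,0,0],[0,0,0]],[0.14,[0,0,0],[0,0,0]],[0.14,[0,0,0],[0,0,0]],[0.14,[0,0,0],[0,0,0]]]'

```text
t: 12.78
tool_pos: [0.5669, -0.142, 0.1109]
tool_rot: [-2.261, -2.18, 0.001]
contact_force: [0.4, -0.6, -0.1]
opening: 0.0118
grip_force: 0.0
```

Fingers at 11.8 mm around the 10 mm ball, with no load on them, so it should stand upright. Opening gently, rising and checking.

Emit:
play_rows --series '[[0.25,[0,0,0],[0,0,0]],[0.4,[0,0,0],[0,0,0]],[0.5,[0,0,0],[0,0,0]],[0.5,[0,0,-0.4],[0,0,0]],[0.5,[0,0,-0.8],[0,0,0]],[0.5,[0.6,0.6,-0.8],[0,0,0]],[0.5,[0,0,0],[0,0,0]],[0.5,[0,0,0],[0,0,0]]]'

```text
t: 13.78
tool_pos: [0.5983, -0.1132, 0.2119]
tool_rot: [2.261, 2.18, -0.0]
contact_force: [0.1, 0.5, -1.0]
opening: 0.0426
grip_force: 0.0
```

```bash
python3 m.py f0; python3 - <<'E'
from h import *
o,w,t=pickle.load(open("f0.pkl","rb"))
for a in(-.4,0,.4): print(a,"tip px",project(w,unit_to_world((.025+.033*np.sin(a),-.12,.092+.033*np.cos(a))),o).round(1))
print(blobs(w["color"],(0,140,60),(8,255,255)),blobs(w["color"],(172,140,60),(180,255,255)))
x=w["color"][90:310,120:340];cv2.imwrite("pics/f0c.png",cv2.resize(x,None,fx=2.6,fy=2.6,interpolation=cv2.INTER_CUBIC))
E
```

```text
t 13.775 [ 0.5983 -0.1132  0.2119] yaw 87.9 q6 -0.27 F [ 0.1  0.5 -1. ] tq [-0.04 -0.02  0.03] 0.04259579524063851 0.0
wrist guess px [230.2 123.5] spot [([0.036, -0.0451], 28)] white [([0.066, -0.0187], [255, 86, 16, 17, 143]), ([0.0366, -0.0461], [220, 114, 22, 22, 430])]
top guess px [283.8 211.2] spot [] white [([0.1025, 0.013], [241, 165, 45, 60, 1147]), ([0.0518, -0.1639], [322, 197, 8, 28, 83])]
-0.4 tip px [193.9 236.2]
0 tip px [210.2 237.6]
0.4 tip px [227.2 236.1]
[([212.5, 169.8], [210, 169, 7, 4, 11]), ([193.8, 220.4], [187, 218, 14, 5, 52]), ([235.4, 220.3], [229, 218, 14, 5, 59]), ([208.8, 241.6], [204, 236, 10, 11, 75])] [([230.3, 123.7], [227, 121, 7, 7, 30]), ([214.6, 170.8], [211, 169, 8, 4, 19]), ([209.0, 237.7], [208, 237, 3, 2, 3]), ([205.7, 239.7], [205, 239, 2, 2, 3]), ([205.0, 242.3], [204, 242, 3, 2, 3])]
```

View pics/f0c.png

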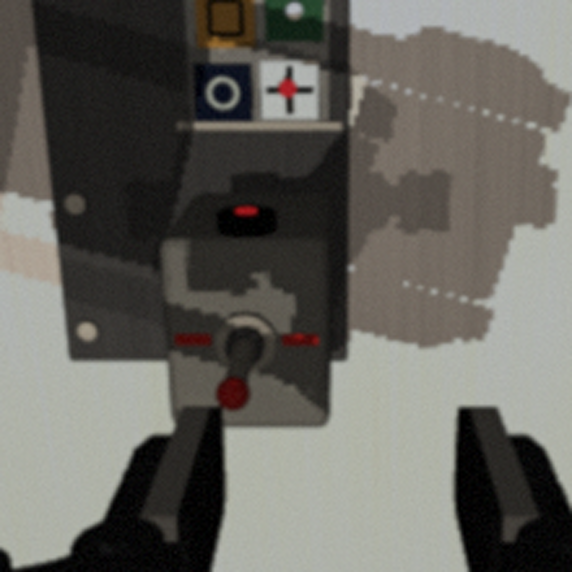

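The final crop shows the spot centred on the cross and the toggle upright: tip at px 208.8, against 210.2 predicted for off and 194 or 227 for the outer positions. The gripper is clear of everything, so I am handing in.

```bash
python3 -c "
from station import ctrl
print(ctrl.finish_job())"
```

```text
the job is handed in; nothing more can be done
None
```

I handed the job in at about 13.8 s; my last image before that showed the spot within about 1 mm of the cross centre, the toggle upright at off and the gripper clear of everything, but the hand-in call returned no verdict.

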